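# Set the bearing play of a castor wheel

### The job

Lift the red dust cover off the castor wheel's axle and set it down gently, upright, inside the blue tray. Then screw the brass knurled nut down clockwise until it bottoms out on the bearing, back it off a quarter turn, and finish still gripping the nut there, so that the jam nut can be fitted later. Leave the grease tin, the wrench and the spare jam nut in the yellow bin where they are.

Things in the scene. Friction and masses are not known exactly. Their poses are not given: they have to be found in the camera images.
- hub: Fixed stand: round plywood base 160 mm across, 20 mm thick, castor wheel (black, 140 mm across, top face at 60 mm) lying flat on it. Origin on the axle axis at bench height, z up. Above the face: steel bearing boss 40 mm across (60 to 75 mm high), the brass nut, 20 mm threaded axle end (top at 117 mm). Yellow paint mark on the wheel face on the hub's +x side, 39 to 53 mm from the axis.
- nut: Brass knurled adjusting nut on the axle thread, 46 mm across, 30 mm high, already started on the thread, under the cover. Round: grip it from above at any angle. Origin on the axis at its underside: 75 mm above the bench bottomed out, up to 1.2 mm higher before. This frame does not turn with the nut (see nut_turn, nut_mark). Thread friction about 0.1 N m; it stays where it is left.
- nut_turn (a joint): How far the nut is turned back from bottomed out, in rad: 0 = bottomed out against a hard stop, growing counter-clockwise seen from above (2.5 mm rise per turn), stop at 4.0. Right-hand thread: clockwise screws it down. It starts 1.9 to 2.9 rad up, so screwing it down usually takes two or more grasps.
- nut_mark (a point): The white radial line on the nut's top face, this point 15.5 mm from the axis, 30 mm above its underside; it turns with the nut. It points to the yellow mark on the wheel when the nut is bottomed out (joint 0).
- cover: Red painted steel dust cover, 0.25 kg (varies by 0.7 to 1.4): an upside-down cup 84 mm across, 64 mm high, 3 mm wall, standing loose on the wheel face over the nut, with an upright steel bail handle on top. Origin at the centre of its open lower rim; z up. It must rise about 60 mm to clear the axle end.
- cover_handle (a point): Middle of the straight top bar of the cover's bail handle, 104 mm above the cover's lower rim. The bar is 8 mm thick, 36 mm long, along the cover's x axis; the space beneath it is 36 mm high and about 44 mm wide. Pinch it from above, fingers closing along the cover's y.
- tray: Blue open tray, fixed, empty, 170 x 170 mm outside, 4 mm walls and floor (inner floor 4 to 5 mm above the bench), 35 mm high; left or right of the wheel. Origin at the centre of its underside.
- bin: Yellow open bin, fixed, 150 x 150 x 50 mm, with the spare jam nut in it; on the other side of the wheel from the tray. Origin at the centre of its underside. Leave alone.
- jam_nut: Spare brass jam nut (ring 44 mm across, 12 mm high) lying in the yellow bin. Origin at the centre of its underside. Leave alone.
- grease: Grease tin, 60 mm across, 85 mm high, standing beyond the wheel. Origin at the centre of its underside. Leave alone.
- wrench: Wrench 170 mm long lying beyond the wheel, along its x axis. Origin on its underside near mid-length. Leave alone.
There are look-alikes about, which are no part of the job. What is shaped like the hub but orange is not meant. There is more than one size of the cover; the one meant has the size given above.

How it is judged (in metres and radians):
On the way, in this order (a step that is already met when the one before it is completed fails the run):
1. the dust cover stands upright in the blue tray, let go (x of cover in the frame of tray between -0.05 and 0.05 m and y of cover in the frame of tray between -0.05 and 0.05 m and z of cover in the frame of tray between -0.002 and 0.012 m and angle between cover's own z axis and vertical below 0.12 rad and contact force between the fingers and cover below 0.1 N and linear speed of cover below 0.03 m/s), for 0.2 s.
2. the nut is bottomed out (within 0.08 rad), gripped by the fingers (value of joint nut_turn below 0.08 rad and contact force between the fingers and nut above 2 N), for 0.1 s.
At the end, for the whole second after the job is handed in: The cover stands upright (within 0.12 rad) and released on the tray's floor, its centre within 50 mm of the tray's centre along each side; after having been bottomed out, the nut is a quarter turn back (1.57 +- 0.3 rad), still, and the fingers still grip it with more than 2 N (all of step 1 and value of joint nut_turn between 1.27 and 1.87 rad and velocity of joint nut_turn between -0.1 and 0.1 rad/s and contact force between the fingers and nut above 2 N); the arm keeps its last pose, push and grip.
It fails at once if the spare jam nut is moved by more than 30 mm (distance of jam_nut from where it was at the start of the episode above 0.03 m).
It fails at once if the grease tin is moved by more than 30 mm (distance of grease from where it was at the start of the episode above 0.03 m).
It fails at once if the wrench is moved by more than 30 mm (distance of wrench from where it was at the start of the episode above 0.03 m).
It fails at once if the cover is dropped into the tray (lands faster than 0.7 m/s) (horizontal distance between cover and tray below 0.09 m and z of cover in the frame of tray below 0.025 m and linear speed of cover above 0.7 m/s).
It also fails if it takes over 72 s, if anything falls off the work surface, if the arm or the gripper's body presses on something with over 40 N, if the wrist force passes 120 N, or if a joint passes its speed limit or range.

### The arm

A 6-joint arm with a two-finger parallel gripper is mounted at the origin on the work surface. World frame = base frame: x ahead of the robot, y to its left, z up, the work surface at z = 0. Lengths are in m, angles in degrees, forces in N, time in s.
With the tool pointing down it reaches from about 0.3 to 1 m from the base axis. Payload 5.1 kg.
Tool frame: the origin (TCP) lies at the very end of the fingers, on their centre line; the grasp point (between the pads) lies 19 mm behind it (manip.pinch_z is the distance from the TCP to the grasp point, in m); z points along the fingers, y is the line along which they close (so a half turn about z gives the same grasp; the last joint's range is limited). The gripper opens to 95 mm and grips with 3 to 60 N. Pads are 20 mm wide; open, the fingers measure 119 mm over their backs; the gripper's body (75 mm by 180 mm) begins 59 mm behind the grasp point.
Start: joints at [-68.446, 7.093, 94.555, -0, 78.352, -4.733], TCP at [0.288, -0.583, 0.215] pointing down, gripper open.
Joint ranges: [-149.61, 149.61], [-58.7, 133.49], [1.44, 155.28], [-77.14, 257.14], [18.33, 153.61], [-166.67, 166.67]. Speed limits (degrees/s): [147.25, 147.25, 180, 180, 180, 180].

### API

Orientations are given as a 3x3 rotation matrix whose columns are the frame's x, y, z axes.
In Python, from plant import manip gives the robot as it stands.
- The arm moves only by the tool send_rows, never from a script. Its argument "deltas" is a list of rows, each a list of 4 numbers: the shift along the tool's x, y, z in cm, then the turn about the tool's z in rad. In form: [[tx, ty, tz, turn], ...]. A call has 1 to 20 rows; each row shifts and turns the commanded pose from where the row before left it, along the tool's axes as they then stand; what a row does not reach is not made up. A row lasts 1/8 s, in which the tool goes at most 62.5 mm and 10.7 degrees, less where a joint would pass 70% of its speed; a pose out of reach is approached as far as the arm can. A call is refused whole if a number of a shift passes 6.25 or a number of a turn 0.188, either way. A call with a gripper value outside its range is refused whole. "grip" is the opening, from 0 (shut) to 1 (fully open), set as the call begins (left out, the last holds). The fingers move at their own pace and stop on an object; "force" is the grip in N (left out, the last holds). Time passes only in rows, so rows that do not move let the fingers close. It gives the time, the measured TCP pose, the force, the opening and the grip force at its end, in the units of the state.
- manip.state(): the state, without advancing time (a new reading comes with each control period).
- manip.get_image(name): name is "scene" or "top" or "wrist"; returns (picture, depth): 400x640x3 uint8, blue, green, red; 400x640 float32, m along the optical axis (not along the pixel's ray), 0 where there is no reading.
- manip.calibration(name): a dict with "fx", "fy", "cx", "cy" (pixels), "cam_to_world" (4x4, takes a point from camera to world coordinates); the wrist camera has in their place "hand_eye" (4x4, takes a point from camera to tool coordinates, whose origin is the TCP and whose axes are the flange's). Camera axes: x right, y up, looking along -z (the intrinsics and any distortion apply to the point x, -y, -z); pixel columns grow to the right and rows downward; lengths in m; the calibration is good to about 2 mm. A picture is of the moment at which its call begins: read the wrist's pose just before it. calibration takes no time and is no camera call.
- manip.hand_in(): hands the job in; it is judged then, once.
The state is a dict: "t": time; "joint_positions": joint angles; "qd": joint speeds; "joint_efforts": joint torques, N m; "eef_pos": TCP position; "ee_rot": TCP orientation; "ft_force": force on the tool from outside, world axes, zero at the start; "moment": the same for the moment, N m; "opening": finger opening in m; "grasp_force": force on a finger pad.
Only numpy, scipy, OpenCV 4.12 (cv2) and the standard library are available. Lean on these libraries where they do the work, as an engineer would, in place of code of your own. Each camera call takes 0.05 s, during which the arm holds its last target. There are 200 camera calls.

## Working session

There is one attempt and no reset: what is moved stays moved. The work goes in short steps, Python scripts to look and compute and a tool call to move; the robot and the scene stay as the last step left them, time stands still between calls to the robot, and variables do not carry over. Pictures are saved under pics/ and viewed, at most 10 in all, crops included, and the job is handed in when it is done.

Besides the shell and the picture viewer there is one more tool, called after ">>>" as name([rows], argument=value, ...), one row to a line, values as JSON. send_rows: Moves the arm, as the interface text tells. Its arguments: {"type":"object","properties":{"deltas":{"type":"array"},"grip":{"type":"number"},"force":{"type":"number"}},"required":["deltas"]}

```bash
mkdir -p pics; cat > h.py <<'E'
import numpy as np, cv2
from plant import manip
def grab(n):
    s=manip.state(); im,d=manip.get_image(n); c=manip.calibration(n)
    if 'cam_to_world' in c: T=np.array(c['cam_to_world'])
    else:
        W=np.eye(4); W[:3,:3]=np.array(s['ee_rot']); W[:3,3]=s['eef_pos']; T=W@np.array(c['hand_eye'])
    np.savez('last_'+n,im=im,d=d,T=T,k=[c['fx'],c['fy'],c['cx'],c['cy']]); return im
def pt(n,u,v,z=None):
    f=np.load('last_'+n+'.npz'); fx,fy,cx,cy=f['k']; T=f['T']
    r=T[:3,:3]@np.array([(u-cx)/fx,-(v-cy)/fy,-1.]); o=T[:3,3]
    if z is None:
        w=f['d'][int(v)-1:int(v)+2,int(u)-1:int(u)+2]; w=w[w>0]; return o+r*np.median(w)
    return o+r*(z-o[2])/r[2]
E
python3 - <<'E'
from h import *
a=grab('scene');b=grab('top')
cv2.imwrite('pics/s.png',a);cv2.imwrite('pics/t.png',b)
s=manip.state();print(s['eef_pos'],s['ee_rot'],s['opening'],s['t'],manip.calibration('wrist'))
E
```

```text
[ 0.28763198 -0.58226307  0.21351256] [[ 8.96577249e-01  4.42886816e-01 -7.10800099e-04]
 [ 4.42887371e-01 -8.96575631e-01  1.70743388e-03]
 [ 1.18913909e-04 -1.84565076e-03 -9.99998290e-01]] 0.0951235595947489 0.1 {'fx': 283.1688133422438, 'fy': 283.1688133422438, 'cx': 315.24327816720745, 'cy': 197.98469814884933, 'hand_eye': array([[ 6.59023347e-04,  9.68121029e-01,  2.50482012e-01,
         7.07014144e-02],
       [ 9.99999253e-01, -8.95920287e-04,  8.31742023e-04,
        -2.98047845e-04],
       [ 1.02963886e-03,  2.50481277e-01, -9.68120896e-01,
        -1.70772864e-01],
       [ 0.00000000e+00,  0.00000000e+00,  0.00000000e+00,
         1.00000000e+00]])}
```

View pics/s.png

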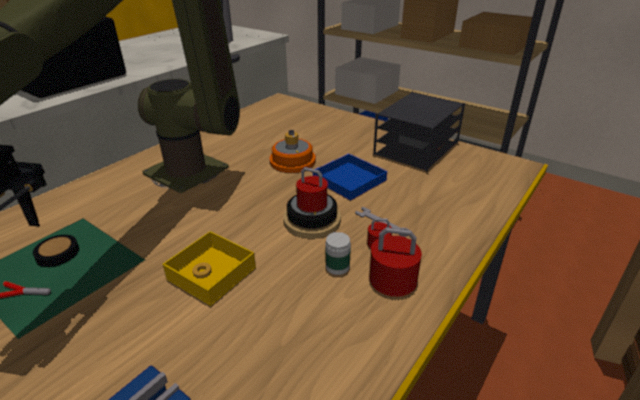

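View pics/t.png

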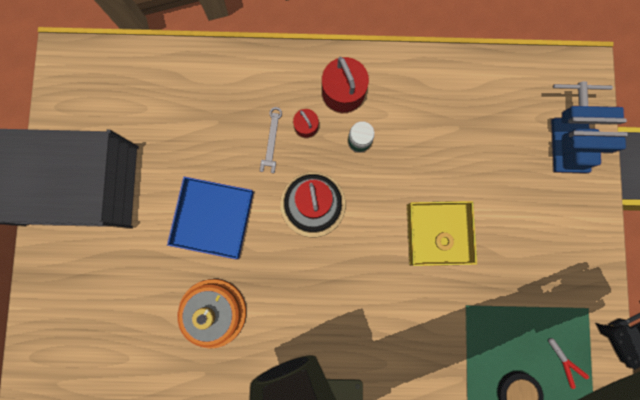

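The top view shows the cover on the hub at about (313,198), with its bar running from (312,185) to (316,209). The tray's centre is near (211,218), the bin is at (442,234), the grease tin at (361,136) and the wrench at (270,140). The orange look-alike hub is at (211,314).

```bash
python3 - <<'E'
from h import *
f=np.load('last_top.npz');b=f['im']
cv2.imwrite('pics/t2.png',cv2.resize(b[150:270,160:360],None,fx=4,fy=4,interpolation=cv2.INTER_CUBIC))
print(f['T'][:3,3])
for n,u,v,z in [('bar',312,186,.164),('bar2',316,208,.164),('bar?',314,197,None),('tray',211,218,None),('trayTL',186,178,.035),('TR',253,191,.035),('BL',169,243,.035),('BR',240,258,.035),('base',313,204,.02),('tin',361,130,None),('bin',442,234,None)]:
    print(n,pt('top',u,v,z).round(3))
E
```

```text
[0.40341601 0.01023459 1.09088896]
bar [0.537 0.026 0.164]
bar2 [0.491 0.016 0.164]
bar? [0.514 0.021 0.165]
tray [0.475 0.275 0.003]
trayTL [0.568 0.333 0.035]
TR [0.541 0.17  0.035]
BL [0.412 0.363 0.035]
BR [0.38  0.194 0.035]
base [0.514 0.025 0.02 ]
tin [ 0.684 -0.084  0.083]
bin [ 0.449 -0.291  0.014]
```

View pics/t2.png

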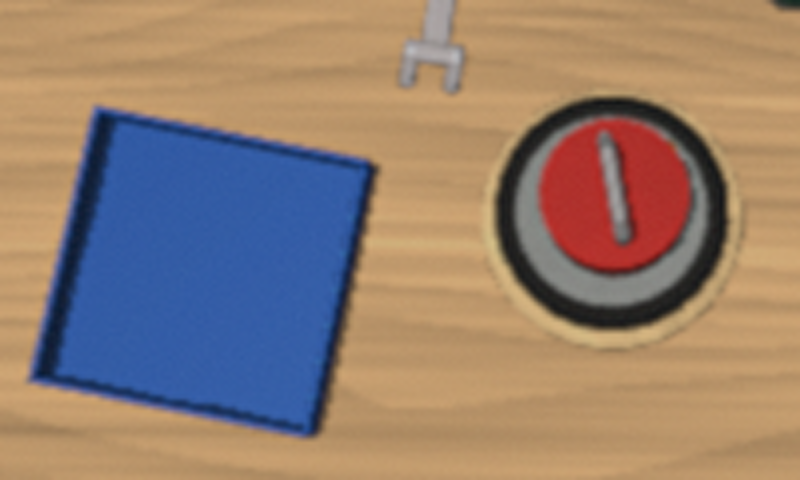

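>>> send_rows([
  [0,0,-3,0],
  [3.13,-2.94,0,0],
  [3.13,-2.94,0,0],
  [3.13,-2.94,0,0],
  [3.13,-2.94,0,0],
  [3.13,-2.94,0,0],
  [3.13,-2.94,0,0],
  [3.13,-2.94,0,0],
  [3.13,-2.94,0,0],
  [3.13,-2.94,0,0],
  [3.13,-2.94,0,0],
  [3.13,-2.94,0,0],
  [3.13,-2.94,0,0],
  [3.13,-2.94,0,0],
  [3.13,-2.94,0,0],
  [3.13,-2.94,0,0],
  [0,0,0,0.125],
  [0,0,0,0.125],
  [0,0,0,0],
  [0,0,0,0],
], grip=1, force=30)

```text
t: 2.6
eef_pos: [0.5133, 0.0205, 0.2444]
ee_rot: [[0.978, 0.209, -0.0], [0.209, -0.978, 0.0], [-0.0, -0.0, -1.0]]
ft_force: [0.5, 0.4, -0.7]
opening: 0.0952
grasp_force: 0.0
```

```bash
cat >> h.py <<'E'
def to(p,yaw=None):
    """delta in tool axes (cm) and turn (rad) to reach TCP p, tool-x yaw (deg)"""
    s=manip.state(); R=np.array(s['ee_rot']); y=np.degrees(np.arctan2(R[1,0],R[0,0]))
    print('t',s['t'],'tcp',np.round(s['eef_pos'],4),'yaw',y.round(2),'delta cm',(R.T@(np.array(p)-s['eef_pos'])*100).round(2),'turn',None if yaw is None else np.radians(y-yaw).round(3))
E
python3 - <<'E'
from h import *
cv2.imwrite('pics/w1.png',grab('wrist')); to([.514,.021,.145],12)
print(np.round(manip.state()['joint_positions'],1), manip.state()['ft_force'])
E
```

```text
t 2.65 tcp [0.5133 0.0204 0.2444] yaw 12.03 delta cm [ 0.08 -0.04  9.94] turn 0.0
[ -3.7 -11.4 109.7   0.   81.8  74.3] [-0.00827691 -0.39165331  0.44598534]
```

View pics/w1.png

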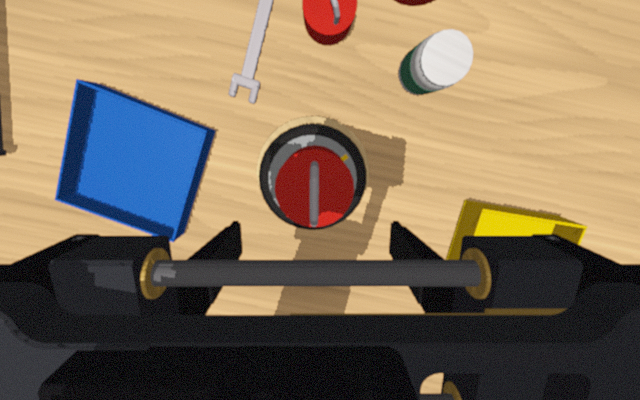

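The wrist view shows the bar running from (314,162) to (315,225), aligned with the tool and midway between the fingers. The yellow mark is visible at (346,157).

```bash
python3 - <<'E'
from h import *
for u,v in [(314,166),(315,195),(315,222)]: print(pt('wrist',u,v,.166).round(4),pt('wrist',u,v).round(4))
print('mark',pt('wrist',346,157,.06),pt('wrist',346,157), 'tray corners',[pt('wrist',u,v,.035).round(3) for u,v in [(78,81),(215,130),(57,199),(175,240)]])
E
```

```text
[0.5474 0.0295 0.166 ] [0.5462 0.0293 0.1575]
[0.5218 0.0232 0.166 ] [0.5224 0.0233 0.1687]
[0.4965 0.0177 0.166 ] [0.4961 0.0177 0.1649]
mark [ 0.55189855 -0.00975922  0.06      ] [ 0.55205297 -0.00952909  0.06180127] tray corners [array([0.572, 0.338, 0.035]), array([0.548, 0.163, 0.035]), array([0.409, 0.366, 0.035]), array([0.382, 0.2  , 0.035])]
```

>>> send_rows([
  [0.5,-0.1,3,0],
  [0,0,3,0],
  [0,0,2,0],
  [0,0,1.8,0],
  [0,0,0,0],
])

```text
t: 3.28
eef_pos: [0.5172, 0.0225, 0.1451]
ee_rot: [[0.978, 0.207, -0.003], [0.207, -0.978, 0.0], [-0.003, -0.001, -1.0]]
ft_force: [-0.4, -0.3, -0.2]
opening: 0.0949
grasp_force: 0.0
```

>>> send_rows([
  [0,0,0,0],
  [0,0,0,0],
  [0,0,0,0],
  [0,0,0,0],
  [0,0,0,0],
  [0,0,0,0],
], grip=0, force=30)

```text
t: 4.03
eef_pos: [0.5181, 0.0226, 0.1467]
ee_rot: [[0.978, 0.207, 0.0], [0.207, -0.978, 0.0], [0.0, -0.0, -1.0]]
ft_force: [0.5, -0.9, -0.4]
opening: 0.0404
grasp_force: 0.0
```

>>> send_rows([
  [0,0,0,0],
  [0,0,0,0],
  [0,0,0,0],
  [0,0,0,0],
  [0,0,0,0],
  [0,0,0,0],
])

```text
t: 4.78
eef_pos: [0.518, 0.0227, 0.1466]
ee_rot: [[0.978, 0.207, -0.0], [0.207, -0.978, 0.0], [-0.0, -0.0, -1.0]]
ft_force: [-1.0, 0.9, -0.0]
opening: 0.0072
grasp_force: 30.0
```

>>> send_rows([
  [0,0,-1,0],
  [0,0,-1,0],
  [0,0,-1.5,0],
  [0,0,-1.5,0],
  [0,0,-1.5,0],
  [0,0,-1.5,0],
  [0,0,0,0],
])

```text
t: 5.65
eef_pos: [0.5192, 0.0225, 0.2288]
ee_rot: [[0.978, 0.207, 0.004], [0.207, -0.978, -0.0], [0.003, 0.001, -1.0]]
ft_force: [-0.7, 0.1, -2.5]
opening: 0.0071
grasp_force: 30.0
```

```bash
python3 - <<'E'
from h import *
to([.477,.266,.1467+.08],12);s=manip.state();print(s['opening'],s['grasp_force'],s['ft_force'],s['moment'])
E
```

```text
t 5.65 tcp [0.5192 0.0225 0.2288] yaw 11.96 delta cm [  0.92 -24.7    0.19] turn -0.001
0.007115150331215238 29.997849762439728 [-0.74496809  0.09745996 -2.50035974] [ 0.06196285  0.03790985 -0.04037729]
```

>>> send_rows([
  [0,-1,0,0],
  [0.1,-2,0,0],
  [0.1,-3,0,0],
  [0.1,-3,0,0],
  [0.1,-3,0,0],
  [0.1,-3,0,0],
  [0.1,-3,0,0],
  [0.1,-3,0,0],
  [0.1,-2,0,0],
  [0.1,-1.2,0,0],
  [0.1,-0.5,0,0],
  [0,0,0,0],
  [0,0,2.5,0],
  [0,0,2.5,0],
  [0,0,2.5,0],
  [0,0,2,0],
  [0,0,1.5,0],
  [0,0,1,0],
  [0,0,0,0],
])

```text
t: 8.02
eef_pos: [0.4765, 0.2661, 0.1061]
ee_rot: [[0.978, 0.207, -0.001], [0.207, -0.978, -0.0], [-0.001, 0.0, -1.0]]
ft_force: [0.3, -0.6, -2.8]
opening: 0.0071
grasp_force: 30.0
```

```bash
python3 - <<'E'
from h import *
to([.477,.266,.0915],12);s=manip.state();print(s['opening'],s['grasp_force'],s['ft_force'],s['moment'])
E
```

```text
t 8.025 tcp [0.4765 0.2661 0.1061] yaw 11.96 delta cm [0.05 0.02 1.46] turn -0.001
0.007123300797787246 29.998351335525513 [ 0.29399204 -0.64562594 -2.77291933] [-0.02478514 -0.00485036  0.01320592]
```

>>> send_rows([
  [0,0,0.5,0],
  [0,0,0.4,0],
  [0,0,0.2,0],
  [0,0,0.2,0],
  [0,0,0.1,0],
  [0,0,0.1,0],
  [0,0,0,0],
  [0,0,0,0],
])

```text
t: 9.02
eef_pos: [0.4768, 0.2663, 0.0917]
ee_rot: [[0.978, 0.207, 0.0], [0.207, -0.978, 0.0], [0.0, -0.0, -1.0]]
ft_force: [0.3, -0.1, -2.3]
opening: 0.007
grasp_force: 30.0
```

>>> send_rows([
  [0,0,0.1,0],
  [0,0,0.1,0],
  [0,0,0,0],
  [0,0,0,0],
])

```text
t: 9.52
eef_pos: [0.4772, 0.2668, 0.0907]
ee_rot: [[0.978, 0.207, 0.001], [0.207, -0.978, 0.001], [0.001, -0.001, -1.0]]
ft_force: [-2.8, 1.2, 5.7]
opening: 0.0072
grasp_force: 30.0
```

>>> send_rows([
  [0,0,0,0],
  [0,0,0,0],
  [0,0,0,0],
  [0,0,0,0],
  [0,0,0,0],
  [0,0,0,0],
  [0,0,-1.5,0],
  [0,0,-3,0],
  [0,0,-4,0],
  [0,0,-4,0],
  [0,0,-2,0],
  [0,0,0,0],
], grip=1)

```text
t: 11.02
eef_pos: [0.4776, 0.2667, 0.2368]
ee_rot: [[0.978, 0.207, 0.004], [0.207, -0.978, 0.002], [0.004, -0.001, -1.0]]
ft_force: [-0.4, -0.6, -0.8]
opening: 0.0946
grasp_force: 0.0
```

```bash
python3 - <<'E'
from h import *
im=grab('top'); cv2.imwrite('pics/t3.png',cv2.resize(im[130:280,150:350],None,fx=4,fy=4,interpolation=cv2.INTER_CUBIC))
to([.518,.024,.235],12)
E
```

```text
t 11.075 tcp [0.4767 0.2662 0.2346] yaw 11.96 delta cm [-0.98 24.55 -0.04] turn -0.001
```

View pics/t3.png

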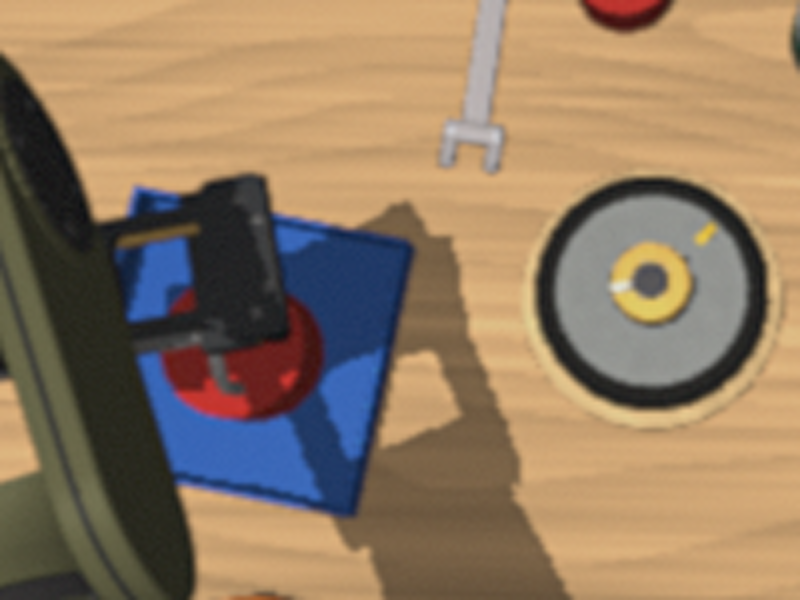

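The cover stands in the tray at about crop (243,350). The nut is uncovered with its centre at crop (651,283), its white mark at (620,287), and the yellow wheel mark at (706,234).

```bash
python3 - <<'E'
from h import *
P=lambda u,v,z: pt('top',150+u/4,130+v/4,z)
c=P(651,283,.106); m=P(620,287,.106); y=P(706,234,.06); ax=P(651,283,.106); w=P(652,291,.06)
a=lambda d:np.degrees(np.arctan2(d[1],d[0]))
print(c,m,y,w,P(652,301,.02)); print('mark',a(m-c),'yellow',a(y-c),'diff',np.radians((a(m-c)-a(y-c))%360))
E
```

```text
[0.51242863 0.02454278 0.106     ] [0.50976569 0.04184643 0.106     ] [ 0.54730162 -0.00643217  0.06      ] [0.51281628 0.02450645 0.06      ] [0.51094292 0.02490696 0.02      ]
mark 98.74886873361001 yellow -41.612178715782456 diff 2.4497624195398875
```

>>> send_rows([
  [-0.1,1.5,0,0],
  [-0.1,3,0,0],
  [-0.1,4,0,0],
  [-0.1,4,0,0],
  [-0.1,4,0,0],
  [-0.1,4,0,0],
  [-0.1,2.5,0,0],
  [-0.1,1.5,0,0],
  [-0.2,0,0,0],
  [0,0,0,0],
])

```text
t: 12.32
eef_pos: [0.5173, 0.025, 0.2342]
ee_rot: [[0.978, 0.208, -0.001], [0.208, -0.978, 0.0], [-0.001, -0.001, -1.0]]
ft_force: [0.4, 0.5, 0.1]
opening: 0.0957
grasp_force: 0.0
```

```bash
python3 - <<'E'
from h import *
im=grab('wrist');cv2.imwrite('pics/w2.png',cv2.resize(im[90:240,215:415],None,fx=4,fy=4,interpolation=cv2.INTER_CUBIC))
to([.518,.024,.235],12); print(np.round(manip.state()['joint_positions'],1))
E
```

```text
t 12.375 tcp [0.5175 0.0252 0.2344] yaw 12.02 delta cm [ 0.03  0.13 -0.06] turn 0.0
[ -3.2 -10.5 109.9   0.   80.7  74.8]
```

View pics/w2.png

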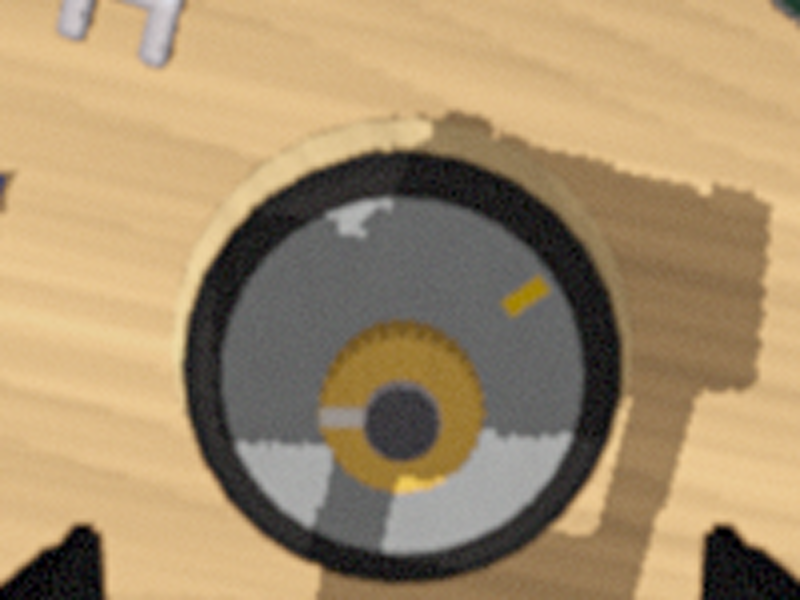

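The nut's top face is centred near crop (402,411), the white mark points left at (340,418), and the yellow mark is at (526,297).

```bash
python3 - <<'E'
from h import *
P=lambda u,v,z: pt('wrist',215+u/4,90+v/4,z)
c=P(402,411,.106); m=P(342,418,.106); y=P(526,297,.06); a=lambda d:np.degrees(np.arctan2(d[1],d[0]))
print(c,P(402,420,.117),P(403,372,.06),m,y); print('mark',a(m-c),'yellow',a(y-c),'diff',np.radians((a(m-c)-a(y-c))%360))
to([*c[:2],.085],12)
E
```

```text
[0.51617018 0.02522028 0.106     ] [0.51638602 0.02525859 0.117     ] [0.51759153 0.0252385  0.06      ] [0.51085231 0.04076067 0.106     ] [ 0.54823197 -0.00659221  0.06      ]
mark 108.89080294274294 yellow -44.77637592448871 diff 2.6819982234842428
t 12.375 tcp [0.5175 0.0252 0.2344] yaw 12.02 delta cm [-0.12 -0.02 14.94] turn 0.0
```

>>> send_rows([
  [-0.1,0,0,-0.185],
  [0,0,0,-0.185],
  [0,0,0,-0.185],
  [0,0,0,-0.185],
  [0,0,0,-0.185],
  [0,0,0,-0.185],
  [0,0,0,-0.185],
  [0,0,0,-0.185],
  [0,0,0,-0.185],
  [0,0,0,-0.185],
  [0,0,0,-0.185],
  [0,0,0,-0.185],
  [0,0,0,-0.185],
  [0,0,0,-0.185],
  [0,0,0,-0.185],
  [0,0,0,-0.185],
  [0,0,0,-0.185],
  [0,0,0,0],
  [0,0,0,0],
])

```text
t: 14.75
eef_pos: [0.5167, 0.0248, 0.2347]
ee_rot: [[-0.978, -0.209, 0.0], [-0.209, 0.978, 0.0], [-0.0, 0.0, -1.0]]
ft_force: [-0.7, 0.5, 0.1]
opening: 0.0951
grasp_force: 0.0
```

```bash
python3 - <<'E'
from h import *
to([.516,.025,.075],-168); print(np.round(manip.state()['joint_positions'],1))
E
```

```text
t 14.75 tcp [0.5167 0.0248 0.2347] yaw -167.94 delta cm [ 0.07  0.03 15.97] turn 0.001
[  -3.2  -10.7  110.     0.    80.7 -105.3]
```

>>> send_rows([
  [0.1,0,3,0],
  [0,0,3,0],
  [0,0,3,0],
  [0,0,3,0],
  [0,0,2,0],
  [0,0,1.2,0],
  [0,0,0.8,0],
  [0,0,0,0],
  [0,0,0,0],
])

```text
t: 15.88
eef_pos: [0.5165, 0.0241, 0.0756]
ee_rot: [[-0.978, -0.21, 0.002], [-0.21, 0.978, -0.0], [-0.002, -0.0, -1.0]]
ft_force: [-0.4, -0.1, -0.4]
opening: 0.0951
grasp_force: 0.0
```

>>> send_rows([
  [0,0,0,0],
  [0,0,0,0],
  [0,0,0,0],
  [0,0,0,0],
  [0,0,0,0],
  [0,0,0,0],
  [0,0,0,0],
  [0,0,0,0],
  [0,0,0,0],
  [0,0,0,0],
], grip=0, force=25)

```text
t: 17.12
eef_pos: [0.5156, 0.0249, 0.0746]
ee_rot: [[-0.978, -0.21, -0.001], [-0.21, 0.978, 0.002], [0.0, 0.002, -1.0]]
ft_force: [-2.0, 5.5, 1.1]
opening: 0.0435
grasp_force: 25.0
```

```bash
python3 - <<'E'
from h import *
to([.516,.025,.075],-168); s=manip.state();print(s['opening'],s['grasp_force'],s['ft_force'],s['moment'])
E
```

```text
t 17.125 tcp [0.5156 0.0249 0.0746] yaw -167.85 delta cm [-0.04 -0.   -0.04] turn 0.003
0.04347866022917806 25.000139772892 [-2.02882434  5.50306073  1.07431558] [1.01678569e+00 4.40152509e-02 2.91632603e-04]
```

>>> send_rows([
  [0,0,0.005,0.11],
  [0,0,0.005,0.11],
  [0,0,0.005,0.11],
  [0,0,0.005,0.11],
  [0,0,0.005,0.11],
  [0,0,0.005,0.11],
  [0,0,0.005,0.11],
  [0,0,0.005,0.11],
  [0,0,0.005,0.11],
  [0,0,0.005,0.11],
])

```text
t: 18.38
eef_pos: [0.5154, 0.0242, 0.0742]
ee_rot: [[-0.629, 0.778, -0.001], [0.778, 0.629, 0.0], [0.001, -0.001, -1.0]]
ft_force: [-1.6, 2.2, 1.9]
opening: 0.0434
grasp_force: 25.0
```

```bash
python3 - <<'E'
from h import *
to([.516,.025,.075],-168); s=manip.state();print(s['opening'],s['grasp_force'],s['ft_force'],s['moment'])
E
```

```text
t 18.375 tcp [0.5154 0.0242 0.0742] yaw 128.95 delta cm [ 0.02  0.1  -0.08] turn 5.183
0.04340745794754064 24.99733418226242 [-1.59811513  2.1656173   1.87088883] [0.51866171 0.3342656  0.09878811]
```

>>> send_rows([
  [0,0,0.005,0.11],
  [0,0,0.005,0.11],
  [0,0,0.005,0.11],
  [0,0,0.005,0.11],
  [0,0,0.005,0.11],
  [0,0,0.005,0.11],
  [0,0,0.005,0.11],
  [0,0,0.005,0.11],
  [0,0,0.005,0.11],
  [0,0,0,0.06],
])

```text
t: 19.62
eef_pos: [0.5146, 0.0241, 0.0737]
ee_rot: [[0.36, 0.933, -0.003], [0.933, -0.36, -0.0], [-0.001, -0.003, -1.0]]
ft_force: [-4.9, 2.6, 4.0]
opening: 0.0434
grasp_force: 25.0
```

```bash
python3 - <<'E'
from h import *
to([.516,.025,.075],-168); s=manip.state();print(s['opening'],s['grasp_force'],s['ft_force'],s['moment'])
E
```

```text
t 19.625 tcp [0.5146 0.0241 0.0737] yaw 68.87 delta cm [ 0.13  0.1  -0.13] turn 4.134
0.04341506660964971 24.999606907367706 [-4.88837963  2.61489971  3.95477119] [0.42728075 0.77517341 0.09727577]
```

>>> send_rows([
  [-0.04,-0.09,0,0.06],
  [0,0,0,0.06],
  [0,0,0,0.06],
  [0,0,0,0.06],
  [0,0,0,0.06],
  [0,0,0,0],
])

```text
t: 20.38
eef_pos: [0.5144, 0.0243, 0.0737]
ee_rot: [[0.618, 0.786, -0.001], [0.786, -0.618, 0.0], [-0.0, -0.001, -1.0]]
ft_force: [-3.3, 2.7, 2.2]
opening: 0.0438
grasp_force: 25.0
```

```bash
python3 - <<'E'
from h import *
to([.516,.025,.075],-168); s=manip.state();print(s['ft_force'],s['moment'])
E
```

```text
t 20.375 tcp [0.5144 0.0243 0.0737] yaw 51.82 delta cm [ 0.15  0.08 -0.13] turn 3.837
[-3.26019597  2.67256959  2.22845229] [ 0.58710838  0.40209053 -0.06424498]
```

>>> send_rows([
  [0,0,0,0.06],
  [0,0,0,0.06],
  [0,0,0,0.06],
  [0,0,0,0],
])

```text
t: 20.88
eef_pos: [0.513, 0.0231, 0.0736]
ee_rot: [[0.747, 0.664, -0.005], [0.664, -0.747, -0.003], [-0.006, -0.001, -1.0]]
ft_force: [-7.7, -0.4, 5.6]
opening: 0.0438
grasp_force: 25.0
```

```bash
python3 - <<'E'
from h import *
to([.516,.025,.075],-168); s=manip.state();print(s['ft_force'],s['moment'])
E
```

```text
t 20.875 tcp [0.513  0.0231 0.0736] yaw 41.64 delta cm [ 0.35  0.06 -0.14] turn 3.659
[-7.74778462 -0.44932184  5.58948992] [-0.19402568  1.34325725  0.4067877 ]
```

>>> send_rows([
  [0,0,0,0.06],
  [0,0,0,0.06],
  [0,0,0,0],
])

```text
t: 21.25
eef_pos: [0.5132, 0.0236, 0.0735]
ee_rot: [[0.822, 0.569, -0.004], [0.569, -0.822, -0.001], [-0.004, -0.002, -1.0]]
ft_force: [-6.6, 0.8, 5.9]
opening: 0.0438
grasp_force: 25.0
```

```bash
python3 - <<'E'
from h import *
im=grab('wrist');cv2.imwrite('pics/w3.png',im)
to([.516,.025,.075],-168); s=manip.state();print(s['ft_force'],s['moment'],s['opening'])
E
```

```text
t 21.3 tcp [0.5132 0.0236 0.0735] yaw 34.71 delta cm [ 0.31  0.04 -0.15] turn 3.538
[-5.94173376  1.22748413  5.14291552] [0.17447512 1.12692685 0.09858899] 0.04368133824629824
```

View pics/w3.png

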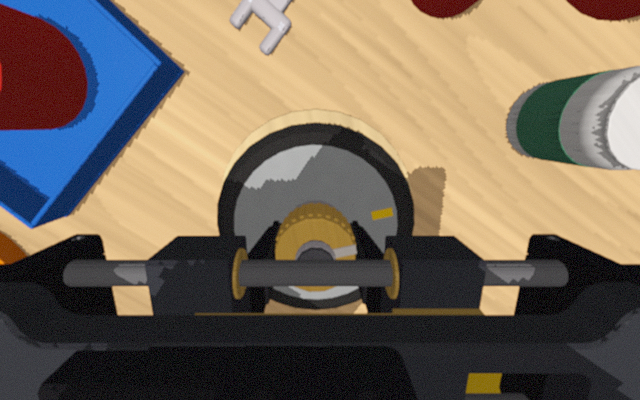

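The mark is now at about (345,251) beside the axle at (316,257), and the yellow mark is at (382,214).

```bash
python3 - <<'E'
from h import *
c=np.array([.5155,.025]); a=lambda d:np.degrees(np.arctan2(d[1],d[0]))
for m in [(345,251),(336,253),(354,248)]:
  p=pt('wrist',*m,.105); print(p,a(p[:2]-c))
y=pt('wrist',382,214,.06);print(y,a(y[:2]-c))
f=np.load('last_wrist.npz');cv2.imwrite('pics/w4.png',cv2.resize(f['im'][185:315,240:400],None,fx=5,fy=4.5,interpolation=cv2.INTER_CUBIC))
print(pt('wrist',316,215,.105))
E
```

```text
[0.52672059 0.01402534 0.105     ] -44.36518236198648
[0.52303686 0.01728756 0.105     ] -45.659682240218764
[0.53085242 0.01112192 0.105     ] -42.11252628615555
[ 0.54857989 -0.0067209   0.06      ] -43.79858119198796
[0.53447245 0.03824522 0.105     ]
```

View pics/w4.png

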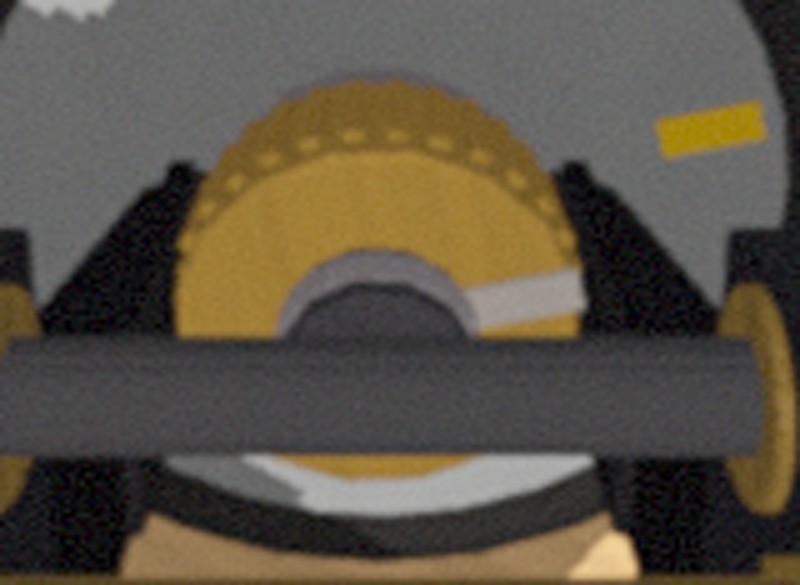

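The mark lines up with the yellow mark to about 1°. I'll press a little further to confirm it is on the stop.

>>> send_rows([
  [0,0,0,0.06],
  [0,0,0,0.06],
  [0,0,0,0.03],
])

```text
t: 21.68
eef_pos: [0.5134, 0.0241, 0.0735]
ee_rot: [[0.898, 0.44, -0.004], [0.44, -0.898, -0.0], [-0.003, -0.001, -1.0]]
ft_force: [-6.2, 1.3, 2.4]
opening: 0.0439
grasp_force: 25.0
```

```bash
python3 - <<'E'
from h import *
to([.516,.025,.075],-168); s=manip.state();print(s['ft_force'],s['moment'],s['opening'],s['joint_positions'][5])
E
```

```text
t 21.675 tcp [0.5134 0.0241 0.0735] yaw 26.09 delta cm [ 0.27  0.03 -0.15] turn 3.387
[-6.16265421  1.33026066  2.44523929] [0.32934372 1.098131   0.33344815] 0.043948137599432606 60.63940311788204
```

>>> send_rows([
  [0,0,0,0.03],
  [0,0,0,0.03],
])

```text
t: 21.92
eef_pos: [0.5135, 0.0242, 0.0736]
ee_rot: [[0.923, 0.386, -0.003], [0.386, -0.923, -0.0], [-0.003, -0.001, -1.0]]
ft_force: [-6.6, 3.8, 2.0]
opening: 0.0435
grasp_force: 25.0
```

```bash
python3 - <<'E'
from h import *
grab('wrist')
to([.516,.025,.075],-168); s=manip.state();print(s['ft_force'],s['moment'],s['opening'])
f=np.load('last_wrist.npz');cv2.imwrite('pics/w5.png',cv2.resize(f['im'][185:315,240:400],None,fx=5,fy=4.5,interpolation=cv2.INTER_CUBIC))
E
```

```text
t 21.975 tcp [0.5135 0.0242 0.0735] yaw 22.6 delta cm [ 0.26  0.02 -0.15] turn 3.327
[-4.75772138  3.0697525   4.62873267] [0.57654648 0.90870123 0.2402128 ] 0.04338650428519116
```

View pics/w5.png

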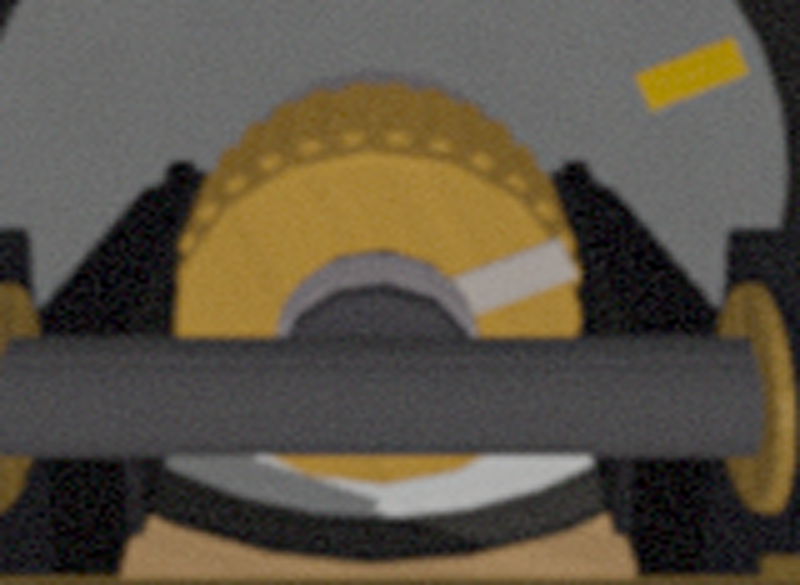

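The nut now stays put while the fingers slip: the mark at (520,275) turned with the yellow mark relative to the gripper, and the moment is 0.33 N m. It is bottomed out, so I'll back off a quarter turn.

>>> send_rows([
  [0,0,0,-0.08],
  [0,0,-0.004,-0.1],
  [0,0,-0.004,-0.1],
  [0,0,-0.004,-0.1],
  [0,0,-0.004,-0.1],
  [0,0,-0.004,-0.1],
  [0,0,-0.004,-0.1],
  [0,0,-0.004,-0.1],
  [0,0,-0.004,-0.1],
  [0,0,-0.004,-0.1],
  [0,0,-0.004,-0.1],
  [0,0,-0.004,-0.1],
  [0,0,-0.004,-0.1],
  [0,0,-0.004,-0.1],
  [0,0,-0.004,-0.1],
  [0,0,-0.004,-0.1],
  [0,0,0,0],
  [0,0,0,0],
])

```text
t: 24.22
eef_pos: [0.5154, 0.0235, 0.0743]
ee_rot: [[-0.392, 0.92, 0.002], [0.92, 0.392, -0.001], [-0.002, 0.001, -1.0]]
ft_force: [3.1, -1.0, -2.7]
opening: 0.0435
grasp_force: 25.0
```

```bash
python3 - <<'E'
from h import *
grab('wrist')
to([.516,.025,.075],112.6); s=manip.state();print(s['ft_force'],s['moment'],s['opening'],s['grasp_force'])
f=np.load('last_wrist.npz');cv2.imwrite('pics/w6.png',cv2.resize(f['im'][185:315,240:400],None,fx=5,fy=4.5,interpolation=cv2.INTER_CUBIC))
E
```

```text
t 24.275 tcp [0.5154 0.0235 0.0743] yaw 113.06 delta cm [ 0.12  0.11 -0.07] turn 0.008
[ 3.8768985  -1.57382917 -2.58024453] [-0.24850245 -0.82277906  0.09308402] 0.04371563857518835 24.999536275863647
```

View pics/w6.png

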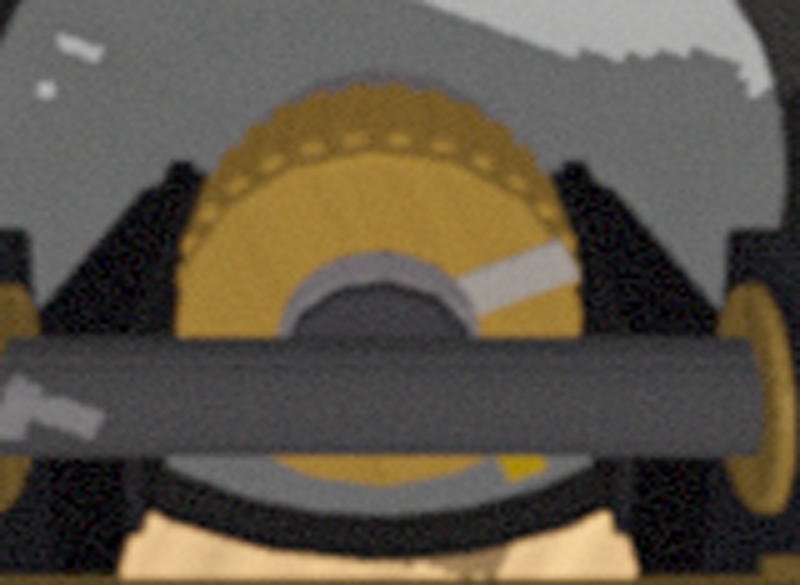

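The mark is still at (520,275) in the gripper, so nothing slipped. The gripper turned 22.6° → 113.1°, which is 1.58 rad of back-off.

```bash
python3 -c "
from plant import manip
print(manip.hand_in())"
```

```text
the job is handed in; nothing more can be done
None
```

The job is handed in, though the verdict was not returned: the cover stands released in the blue tray, and the nut was bottomed out, backed off about 1.58 rad and is still gripped at 25 N.

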